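# Bolt the knife case shut

### The arm

A 6-joint arm with a two-finger parallel gripper is mounted at the origin on the work surface. World frame = base frame: x ahead of the robot, y to its left, z up, the work surface at z = 0. Lengths are in mm, angles in rad, forces in N, time in s.
With the tool pointing down it reaches from about 375 to 975 mm from the base axis. Payload 3.8 kg.
Tool frame: the origin (TCP) lies at the very end of the fingers, on their centre line; the grasp point (between the pads) lies 19 mm behind it; z points along the fingers, y is the line along which they close (so a half turn about z gives the same grasp; the last joint's range is limited). The gripper opens to 85 mm and grips with 20 to 120 N. Pads are 22 mm wide; open, the fingers measure 114 mm over their backs; the gripper's body (76 mm by 85 mm) begins 54 mm behind the grasp point. The pads swing forward as they close: fully open they stand 13 mm farther back than shut.
Start: joints at [-1.177, 0.264, 1.604, -0, 1.274, -0.037], TCP at [281.873, -613.323, 208.48] pointing down, gripper open.
Joint ranges: [-2.63, 2.63], [-0.94, 2.18], [0.31, 2.57], [-1.31, 4.45], [0, 2.66], [-2.55, 2.55]. Speed limits (rad/s): [2.57, 2.57, 3.14, 3.14, 3.14, 3.14].

### API

Orientations are given as a unit quaternion [x, y, z, w].
In Python, from workcell import env gives the robot as it stands.
- The arm moves only by the shell command python3 -m handwheel 'ROWS' [FORCE]. ROWS is a JSON object of lists of equal length, an entry for each row: "xyz": the shift along the tool's x, y, z in cm, a list of three; "angular": the turn, a rotation vector about the tool's x, y, z in degrees, a list of three; "fingers": the finger opening in cm, from 0 to 8.54. A call has exactly 10 rows; each row is the pose to reach, as a shift and turn from the pose commanded when the call began, along the tool's axes at that moment; what a row does not reach only later rows make up. A row lasts 1/10 s, in which the tool goes at most 50 mm and 8.59 degrees, less where a joint would pass 70% of its speed; a pose out of reach is approached as far as the arm can. A call with a gripper value outside its range is refused whole. The fingers move at their own pace and stop on an object; FORCE is the grip in N (left out, the last holds). Time passes only in rows, so rows that repeat a pose let the fingers close, or fill a call up. It gives the time, the measured TCP pose, the force, the opening and the grip force at its end, in the units of the state.
- env.state(): the state, without advancing time (a new reading comes with each control period).
- env.camera(name): name is "scene" or "side" or "wrist"; returns the picture (420x560x3 uint8, red, green, blue); there is no depth.
- env.get_calibration(name): a dict with "fx", "fy", "cx", "cy" (pixels), "extrinsics" (4x4, takes a point from camera to world coordinates). Camera axes: x right, y down, z forward; pixel columns grow to the right and rows downward; lengths in mm; the calibration is good to about 2 mm. The wrist camera is an equidistant fisheye: a pixel r from the principal point sees the ray r / f radians off the axis. A picture is of the moment at which its call begins: read the wrist's pose just before it. get_calibration takes no time and is no camera call; for the wrist camera it gives the pose at the moment of the call.
- env.job_done(): hands the job in; it is judged then, once.
The state is a dict: "t": time; "joint_pos": joint angles; "joint_vel": joint speeds; "joint_torque": joint torques, N m; "eef_pos": TCP position; "orientation": TCP orientation; "wrist_force": force on the tool from outside, world axes, zero at the start; "torque": the same for the moment, N m; "grip_width": opening from 0.0 (shut) to 1.0 (fully open); "grip_force": force on a finger pad.
Only numpy, scipy, OpenCV 4.12 (cv2) and the standard library are available. Lean on these libraries where they do the work, as an engineer would, in place of code of your own. Each camera call takes 0.05 s, during which the arm holds its last target. There are 200 camera calls.

### The job

Bolt the green knife case shut using fingertips only: press the red spring safety catch bar down with one fingertip and, while it stays down, push the bolt by its brass thumb plate with the other fingertip until it is fully home in the keeper. Only then let the catch spring back up, and take the hand away. Grip or lift nothing, and leave the spool, glue jar, mug and wax block where they stand.

Things in the scene. Friction and masses are not known exactly. Their poses are not given: they have to be found in the camera images.
- case: Green knife case fixed to the bench, 200 x 320 mm (its x, y), 70 mm high, two grey lid leaves meeting at its y=0. Origin: centre of its underside, z up. On the -y leaf: bolt (case x +30 mm) and catch (case x -30 mm); on the +y leaf the dark keeper (y 14 to 36). The bolt slides along case +y. Bolt guides (y -125 and -20) and keeper, x 16 to 44, reach up to 27 mm over the lid.
- catch_top (a point): Centre of the upper face of the red catch: a level bar 26 mm wide (case x), 110 mm long (case y), centred at case (-30, -70) mm. The face is 40 mm over the lid (110 over the bench) when up and goes straight down 12 mm to its stop. The bar does not move sideways: a fingertip may slide along it while pressing. The point moves with the bar.
- catch (a joint): How far the catch is pressed, m: 0 up, 0.012 at its stop. The spring takes about 3 N to start, 8 N at the stop, and lifts it when let go. Its tooth between lugs of the bolt locks the bolt, which is free with the catch 0.006 or more down. Letting it up with the bolt part-way fails.
- bolt_push (a point): Point on the pushing (case -y) face of the bolt's brass thumb plate: upright, 26 mm wide (case x, centred at x +30), 10 mm thick, top 58 mm over the lid. This point is 45 mm over the lid, at case y -85 mm with the bolt at 0, and moves with the bolt. Rod and lugs stay under 23 mm over the lid: a fingertip level with the pressed catch passes over them and the guides and meets the plate.
- bolt (a joint): How far the bolt has slid along case +y, m: 0 drawn back, 0.050 fully home at its stop, the 14 mm rod through the keeper. Starts at 0 to 0.006; with the catch up it has about 0.009 of play. Takes about 2 N to slide (plus the finger's drag on the catch) and stays where left. From 0.047 on the catch can spring up behind its lugs.
- spool: Bystander: orange thread spool, 38 mm wide, 50 mm tall, standing loose on the lid. Origin: centre of its underside.
- glue: Bystander: white glue jar, black cap, 36 mm wide, 55 mm tall, loose on the lid. Origin: centre of its underside. Jar and spool may swap places: one on the +y leaf beside the keeper, one near the lid's +x edge (case x about 80 mm).
- mug: Bystander: blue mug, 72 mm wide, 85 mm tall, standing loose on the bench at one end of the case. Origin: centre of its underside.
- wax: Bystander: yellow wax block 60 x 45 x 30 mm, loose on the bench at the other end of the case. Origin: centre of its underside.

How it is judged (in metres and radians):
On the way, in this order (a step that is already met when the one before it is completed fails the run):
1. the catch is pressed down by a finger, the bolt still drawn back (value of joint catch above 0.005 m and value of joint bolt below 0.014 m and contact force between the fingers and catch above 0.5 N), for 0.1 s.
2. the bolt is pushed home by a finger while a finger still holds the catch down (value of joint bolt above 0.047 m and value of joint catch above 0.004 m and contact force between the fingers and catch above 0.5 N and contact force between the fingers and bolt above 0.2 N), for 0.05 s.
At the end, for the whole second after the job is handed in: The bolt is home (joint 0.047 or more of 0.050) and at rest, the catch is up again (within 2 mm), and spool, jar, mug and wax block are within 15 mm of where they stood (value of joint bolt above 0.047 m and value of joint catch below 0.002 m and velocity of joint bolt below 0.005 m/s and distance of each of spool, glue, mug, wax from where it was at the start of the episode below 0.015 m); the robot touches nothing.
It fails at once if the catch comes up while the bolt is part-way (0.014 to 0.044) (value of joint bolt between 0.014 and 0.044 m and value of joint catch below 0.0035 m).
It fails at once if the orange thread spool is pushed, lifted or carried off its place (over 15 mm) (distance of spool from where it was at the start of the episode above 0.015 m).
It fails at once if the white glue jar is pushed, lifted or carried off its place (over 15 mm) (distance of glue from where it was at the start of the episode above 0.015 m).
It fails at once if the blue mug is pushed, lifted or carried off its place (over 15 mm) (distance of mug from where it was at the start of the episode above 0.015 m).
It fails at once if the yellow wax block is pushed, lifted or carried off its place (over 15 mm) (distance of wax from where it was at the start of the episode above 0.015 m).
It also fails if it takes over 38 s, if anything falls off the work surface, if the arm or the gripper's body presses on something with over 40 N, if the wrist force passes 120 N, or if a joint passes its speed limit or range.

## Working session

There is one attempt and no reset: what is moved stays moved. The work goes in short steps, Python scripts to look and compute and a shell command to move; the robot and the scene stay as the last step left them, time stands still between calls to the robot, and variables do not carry over. Pictures are saved under pics/ and viewed, at most 12 in all, crops included, and the job is handed in when it is done.

```bash
mkdir -p pics
python3 - <<'E'
from workcell import env
import cv2,numpy as np
s=env.state();print({k:s[k] for k in('t','eef_pos','orientation','grip_width','wrist_force')})
a=env.camera("scene");b=env.camera("side")
cv2.imwrite("pics/scene.png",a[:,:,::-1]);cv2.imwrite("pics/side.png",b[:,:,::-1])
for n in("scene","side"):print(n,env.get_calibration(n))
E
```

```text
{'t': 0.0, 'eef_pos': array([ 281.5615506 , -612.6047221 ,  207.14269865]), 'orientation': array([ 9.76893454e-01,  2.13723921e-01, -1.90948229e-04, -1.10842022e-03]), 'grip_width': 1.0009564545560001, 'wrist_force': array([ 0.28919639, -0.11675579,  0.10914488])}
scene {'fx': 425.8798577764982, 'fy': 425.8798577764982, 'cx': 277.34630330620655, 'cy': 211.45165214126473, 'extrinsics': array([[ 7.53595461e-01,  5.44439892e-01, -3.68346419e-01,
         9.38031213e+02],
       [ 6.57324947e-01, -6.27747736e-01,  4.16961261e-01,
        -2.57730516e+02],
       [-4.21828703e-03, -5.56343405e-01, -8.30941768e-01,
         8.88307186e+02],
       [ 0.00000000e+00,  0.00000000e+00,  0.00000000e+00,
         1.00000000e+00]])}
side {'fx': 389.35762162905945, 'fy': 389.35762162905945, 'cx': 279.2119732058453, 'cy': 216.01274305343327, 'extrinsics': array([[ 9.95471611e-01, -6.64589850e-02,  6.79667125e-02,
         5.42789719e+02],
       [-9.22485575e-02, -5.02805314e-01,  8.59463216e-01,
        -6.46508651e+02],
       [-2.29450287e-02, -8.61841064e-01, -5.06659162e-01,
         5.59870341e+02],
       [ 0.00000000e+00,  0.00000000e+00,  0.00000000e+00,
         1.00000000e+00]])}
```

View pics/scene.png

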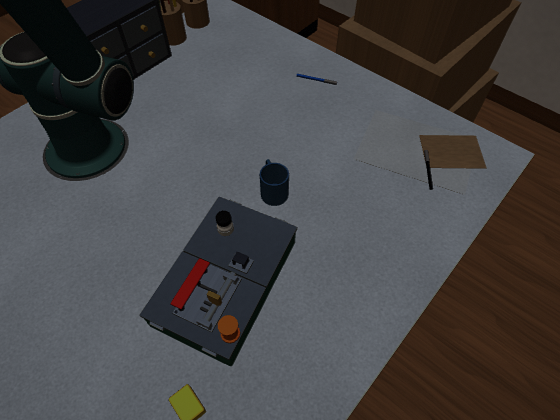

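View pics/side.png

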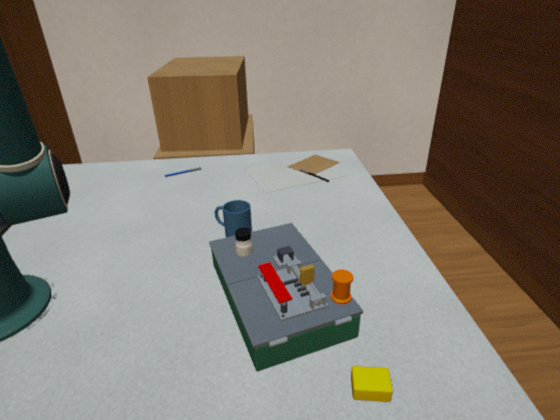

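Run:
```python
import cv2,numpy as np
a=cv2.imread("pics/scene.png")[190:370,130:310];b=cv2.imread("pics/side.png")[215:365,200:370]
g=lambda i,s:cv2.convertScaleAbs(cv2.resize(i,None,fx=s,fy=s,interpolation=cv2.INTER_CUBIC),alpha=1.6,beta=15)
A=g(a,3.3);B=g(b,3.3)   # 594, 561x495
A=A[:,:];cv2.imwrite("pics/sceneC.png",A);cv2.imwrite("pics/sideC.png",B)
```

```text
(no output)
```

View pics/sceneC.png

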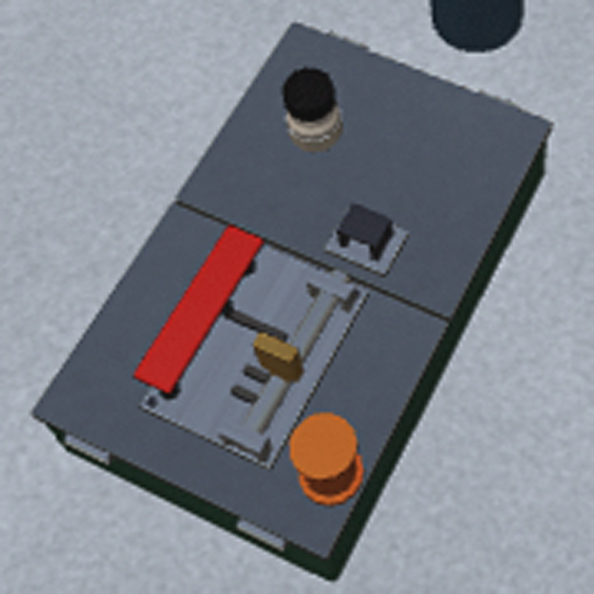

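View pics/sideC.png

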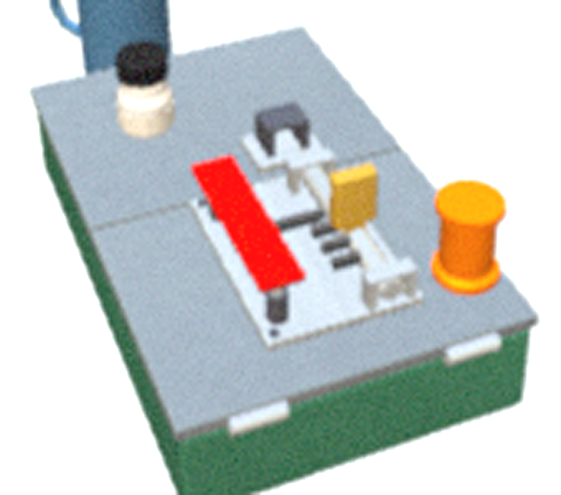

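```bash
cat > fit.py <<'E'
import numpy as np,cv2
from workcell import env
from scipy.optimize import least_squares
P=np.array([[-100,160,70],[100,160,70],[100,-160,70],[-100,-160,70],[-100,0,70],[100,0,70],[-43,-15,110],[-17,-15,110],[-17,-125,110],[-43,-125,110]],float)
sc=np.array([[295,22],[552,123],[332,557],[33,413],[177,203],[450,319],[233,225],[264,238],[168,392],[134,376]])/3.3+[130,190]
sd=np.array([[32,90],[303,28],[537,320],[178,435],[97,229],[398,150],[192,167],[233,156],[304,277],[263,291]])/3.3+[200,215]
C={n:env.get_calibration(n) for n in("scene","side")}
def proj(n,W):
    c=C[n];E=c["extrinsics"];q=(W-E[:3,3])@E[:3,:3];return np.c_[c["fx"]*q[:,0]/q[:,2]+c["cx"],c["fy"]*q[:,1]/q[:,2]+c["cy"]]
def w(p,P):
    c,s=np.cos(p[2]),np.sin(p[2]);return np.c_[p[0]+c*P[:,0]-s*P[:,1],p[1]+s*P[:,0]+c*P[:,1],P[:,2]]
E
python3 - <<'E'
from fit import *
f=lambda p:np.r_[proj("scene",w(p,P))-sc,proj("side",w(p,P))-sd].ravel()
r=min((least_squares(f,[600,-200,a],x_scale=[100,100,1]) for a in(-1,0,1)),key=lambda r:r.cost)
print(r.x,np.degrees(r.x[2]));print(f(r.x).reshape(-1,2).round(1).tolist())
for n,o in(("scene",sc),("side",sd)):
  g=lambda p:(proj(n,w(p,P))-o).ravel();print(n,least_squares(g,r.x).x)
# bolt: plate top corner pixels
for q in(0,3,6): 
  Q=w(r.x,np.array([[17,-85+q,128],[43,-85+q,128],[17,-75+q,128],[43,-75+q,128.]]))
  print(q,((proj("scene",Q)-[130,190])*3.3).round().tolist(),((proj("side",Q)-[200,215])*3.3).round().tolist())
E
```

```text
[ 5.84016433e+02 -3.24065610e+01  2.80427309e-01] 16.0673012816353
[[-0.4, 0.2], [-0.8, -0.1], [-2.4, -0.1], [-0.1, 0.2], [-0.7, -0.5], [-0.9, 0.3], [-1.6, -0.4], [0.0, 0.5], [0.1, 0.8], [-1.1, 0.1], [0.4, -1.1], [0.0, -0.8], [0.7, -1.6], [0.6, -1.7], [-0.9, -0.2], [1.3, -1.0], [-0.1, -0.8], [0.4, -0.8], [1.7, -0.7], [-0.4, -0.8]]
scene [ 5.85013241e+02 -3.12056359e+01  2.82742295e-01]
side [ 5.83167797e+02 -3.48448050e+01  2.78653761e-01]
0 [[250.0, 347.0], [289.0, 365.0], [259.0, 332.0], [298.0, 350.0]] [[338.0, 185.0], [382.0, 173.0], [331.0, 174.0], [374.0, 162.0]]
3 [[253.0, 342.0], [292.0, 360.0], [261.0, 327.0], [301.0, 345.0]] [[336.0, 181.0], [380.0, 170.0], [328.0, 171.0], [372.0, 159.0]]
6 [[255.0, 338.0], [295.0, 356.0], [264.0, 323.0], [303.0, 341.0]] [[334.0, 178.0], [377.0, 166.0], [326.0, 168.0], [369.0, 156.0]]
```

```bash
python3 -m handwheel '{"xyz":[[4.2,-2.5,0],[8.4,-5,0],[12.6,-7.5,0],[16.8,-10,0],[21,-12.5,0],[25.2,-15,0],[29.4,-17.5,0],[33.6,-20,0],[37.8,-22.5,0],[42,-25,0]],"angular":[[0,0,-8],[0,0,-16],[0,0,-24],[0,0,-32],[0,0,-40],[0,0,-48],[0,0,-56],[0,0,-64],[0,0,-72],[0,0,-81.4]],"fingers":[4.6,4.6,4.6,4.6,4.6,4.6,4.6,4.6,4.6,4.6]}' 20
cat > tgt.py <<'E'
import sys,numpy as np
from workcell import env
from scipy.spatial.transform import Rotation as R
# usage: tgt.py casex casey z ; prints shift (cm) and turn (deg) in tool axes
O=np.array([584,-33,0.]);yaw=np.radians(16.1);c,s=np.cos(yaw),np.sin(yaw)
M=np.array([[c,-s,0],[s,c,0],[0,0,1]])
st=env.state();T=R.from_quat(st["orientation"]).as_matrix();p=st["eef_pos"]
G=M@np.array([[0,1,0],[1,0,0],[0,0,-1.]])
print("t",st["t"],"case",(M.T@(p-O)).round(1),"F case",(M.T@st["wrist_force"]).round(1),"grip",round(st["grip_width"],3))
if len(sys.argv)>3:
  g=O+M@np.array(list(map(float,sys.argv[1:4])))
  print("shift",(T.T@(g-p)/10).round(2),"turn",R.from_matrix(T.T@G).as_rotvec(degrees=True).round(2))
E
python3 tgt.py 0 -107 160
```

```text
t: 1.1
eef_pos: [559.6, -208.8, 208.1]
orientation: [0.604, 0.797, -0.0, -0.0]
wrist_force: [1.1, -0.3, 0.3]
grip_width: 0.536
grip_force: 0.0
t 1.1 case [ -72.2 -162.1  208.1] F case [ 1.  -0.6  0.3] grip 0.536
shift [5.57 7.18 4.81] turn [-0.03 -0.02 -0.48]
```

```bash
python3 -m handwheel '{"xyz":[[1.5,2,1],[3,4,2],[4.5,6,4],[5.6,7.2,4.8],[5.6,7.2,4.8],[5.6,7.2,4.8],[5.6,7.2,4.8],[5.6,7.2,4.8],[5.6,7.2,4.8],[5.6,7.2,4.8]],"angular":[[0,0,-0.5],[0,0,-0.5],[0,0,-0.5],[0,0,-0.5],[0,0,-0.5],[0,0,-0.5],[0,0,-0.5],[0,0,-0.5],[0,0,-0.5],[0,0,-0.5]],"fingers":[4.6,4.6,4.6,4.6,4.6,4.6,4.6,4.6,4.6,4.6]}' >/dev/null
python3 tgt.py 0 -107 125
python3 - <<'E'
from workcell import env
import cv2,numpy as np
a=env.camera("wrist");b=env.camera("side")[190:370,180:380]
b=cv2.resize(b,None,fx=2.1,fy=2.1,interpolation=cv2.INTER_CUBIC)[:375]
a=cv2.resize(a,(500,375))[:, :380]
cv2.imwrite("pics/h.png",cv2.convertScaleAbs(np.hstack([a,b])[:,:,::-1],alpha=1.4,beta=10))
E
```

```text
t 2.1 case [  -0.6 -109.6  161. ] F case [-0.1 -0.2  0.3] grip 0.539
shift [0.26 0.06 3.6 ] turn [ 0.04  0.03 -0.38]
```

View pics/h.png

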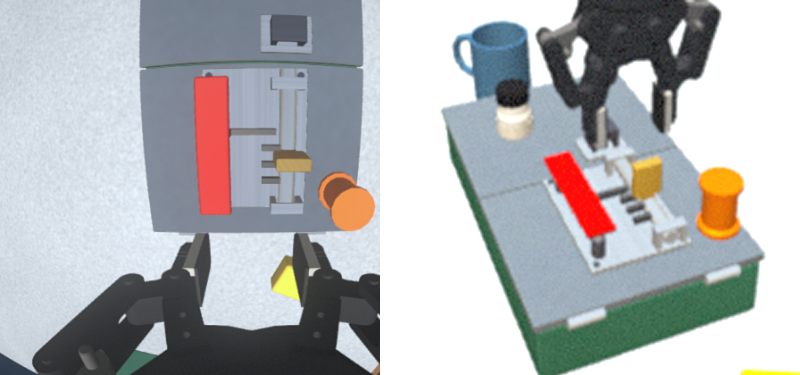

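```bash
python3 - <<'E'
from fit import *
c=env.get_calibration("wrist");E=c["extrinsics"]
def pw(W):
    q=(W-E[:3,3])@E[:3,:3];h=np.hypot(q[:,0],q[:,1]);th=np.arctan2(h,q[:,2])
    return np.c_[c["fx"]*th*q[:,0]/h+c["cx"],c["fy"]*th*q[:,1]/h+c["cy"]]
A=np.array([[-43,-15,110],[-17,-15,110],[-17,-125,110],[-43,-125,110],[-100,0,70],[100,0,70],[-100,-160,70]],float)
o=np.array([[194,77],[227,76],[231,213],[200,214],[140,69],[363,68],[155,231]])*1.12
f=lambda p:(pw(w(p,A))-o).ravel()
r=least_squares(f,[584,-33,.281]);print(r.x,np.degrees(r.x[2]),(f(r.x)/1.12).round(1).reshape(-1,2).tolist())
for q in(0,3,6):print(q,(pw(w(r.x,np.array([[17,-85+q,128],[43,-85+q,128.]])))/1.12).round())
E
cat fit.py >/dev/null
```

```text
[ 5.83916971e+02 -3.00701460e+01  2.80608630e-01] 16.077690168536197 [[-0.7, -0.4], [1.2, -0.8], [0.3, 2.1], [-0.2, 1.1], [1.0, -0.7], [-1.4, -1.0], [-0.5, -0.2]]
0 [[276. 173.]
 [312. 173.]]
3 [[276. 169.]
 [312. 169.]]
6 [[276. 165.]
 [312. 165.]]
```

```bash
python3 -m handwheel '{"xyz":[[0.2,0.05,1],[0.2,0.05,2.2],[0.2,0.05,3.4],[0.2,0.05,4.2],[0.2,0.05,4.6],[0.2,0.05,4.8],[0.2,0.05,4.8],[0.2,0.05,4.8],[0.2,0.05,4.8],[0.2,0.05,4.8]],"angular":[[0,0,-0.4],[0,0,-0.4],[0,0,-0.4],[0,0,-0.4],[0,0,-0.4],[0,0,-0.4],[0,0,-0.4],[0,0,-0.4],[0,0,-0.4],[0,0,-0.4]],"fingers":[4.6,4.6,4.6,4.6,4.6,4.6,4.6,4.6,4.6,4.6]}' >/dev/null
python3 tgt.py 0 -107 106
python3 -m handwheel '{"xyz":[[0,0,0.1],[0,0,0.2],[0,0,0.3],[0,0,0.4],[0,0,0.5],[0,0,0.6],[0,0,0.7],[0,0,0.7],[0,0,0.7],[0,0,0.7]],"angular":[[0,0,0],[0,0,0],[0,0,0],[0,0,0],[0,0,0],[0,0,0],[0,0,0],[0,0,0],[0,0,0],[0,0,0]],"fingers":[4.6,4.6,4.6,4.6,4.6,4.6,4.6,4.6,4.6,4.6]}' >/dev/null
python3 tgt.py 0 -107 100
```

```text
t 3.2 case [   0.4 -107.1  113.1] F case [-0.6 -0.5  0.3] grip 0.537
shift [ 0.01 -0.04  0.71] turn [0.05 0.03 0.08]
t 4.2 case [ 1.000e-01 -1.070e+02  1.055e+02] F case [ 0.4  1.  -0. ] grip 0.544
shift [-0.   -0.01  0.55] turn [0.   0.   0.08]
```

No contact yet at TCP z 105.5 (tips sit slightly behind the TCP). Continue down.

```bash
python3 -m handwheel '{"xyz":[[0,0,0.1],[0,0,0.2],[0,0,0.2],[0,0,0.2],[0,0,0.2],[0,0,0.2],[0,0,0.2],[0,0,0.2],[0,0,0.2],[0,0,0.2]],"angular":[[0,0,0],[0,0,0],[0,0,0],[0,0,0],[0,0,0],[0,0,0],[0,0,0],[0,0,0],[0,0,0],[0,0,0]],"fingers":[4.6,4.6,4.6,4.6,4.6,4.6,4.6,4.6,4.6,4.6]}' >/dev/null
python3 tgt.py
python3 -m handwheel '{"xyz":[[0,0,0.1],[0,0,0.2],[0,0,0.2],[0,0,0.2],[0,0,0.2],[0,0,0.2],[0,0,0.2],[0,0,0.2],[0,0,0.2],[0,0,0.2]],"angular":[[0,0,0],[0,0,0],[0,0,0],[0,0,0],[0,0,0],[0,0,0],[0,0,0],[0,0,0],[0,0,0],[0,0,0]],"fingers":[4.6,4.6,4.6,4.6,4.6,4.6,4.6,4.6,4.6,4.6]}' >/dev/null
python3 tgt.py
```

```text
t 5.2 case [ 1.000e-01 -1.069e+02  1.035e+02] F case [ 0.5 -0.2 -0.4] grip 0.538
t 6.2 case [ 1.000e-01 -1.069e+02  1.015e+02] F case [-0.7 -0.4  1. ] grip 0.541
```

```bash
python3 -m handwheel '{"xyz":[[0,0,0.1],[0,0,0.2],[0,0,0.2],[0,0,0.2],[0,0,0.2],[0,0,0.2],[0,0,0.2],[0,0,0.2],[0,0,0.2],[0,0,0.2]],"angular":[[0,0,0],[0,0,0],[0,0,0],[0,0,0],[0,0,0],[0,0,0],[0,0,0],[0,0,0],[0,0,0],[0,0,0]],"fingers":[4.6,4.6,4.6,4.6,4.6,4.6,4.6,4.6,4.6,4.6]}' >/dev/null
python3 tgt.py
python3 -m handwheel '{"xyz":[[0,0,0.1],[0,0,0.2],[0,0,0.2],[0,0,0.2],[0,0,0.2],[0,0,0.2],[0,0,0.2],[0,0,0.2],[0,0,0.2],[0,0,0.2]],"angular":[[0,0,0],[0,0,0],[0,0,0],[0,0,0],[0,0,0],[0,0,0],[0,0,0],[0,0,0],[0,0,0],[0,0,0]],"fingers":[4.6,4.6,4.6,4.6,4.6,4.6,4.6,4.6,4.6,4.6]}' >/dev/null
python3 tgt.py
```

```text
t 7.2 case [ 1.00e-01 -1.07e+02  9.95e+01] F case [-0.2 -0.4 -0.6] grip 0.536
t 8.2 case [ 1.00e-01 -1.07e+02  9.75e+01] F case [-0.1  0.5 -0.9] grip 0.541
```

Run:
```python
from workcell import env
import cv2,numpy as np
a=env.camera("wrist")[60:340,150:430];b=env.camera("side")[215:345,230:360]
a=cv2.resize(a,(400,400),interpolation=cv2.INTER_CUBIC);b=cv2.resize(b,(400,400),interpolation=cv2.INTER_CUBIC)
cv2.imwrite("pics/d.png",cv2.convertScaleAbs(np.hstack([a,b])[:,:,::-1],alpha=1.5,beta=15))
```

```text
(no output)
```

View pics/d.png

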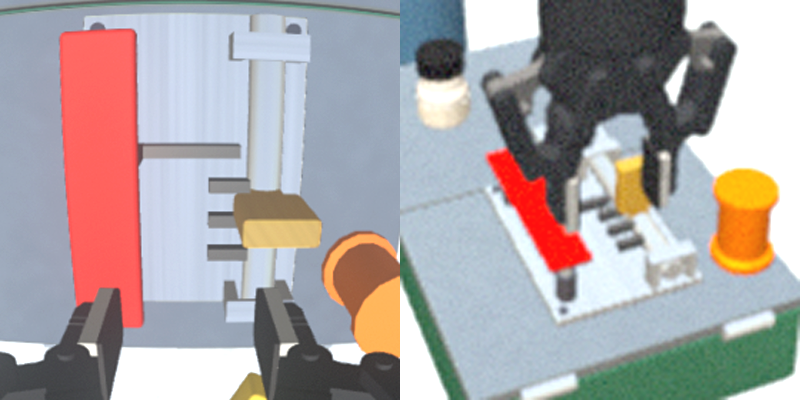

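```bash
python3 -m handwheel '{"xyz":[[0,0,0.1],[0,0,0.2],[0,0,0.2],[0,0,0.2],[0,0,0.2],[0,0,0.2],[0,0,0.2],[0,0,0.2],[0,0,0.2],[0,0,0.2]],"angular":[[0,0,0],[0,0,0],[0,0,0],[0,0,0],[0,0,0],[0,0,0],[0,0,0],[0,0,0],[0,0,0],[0,0,0]],"fingers":[4.6,4.6,4.6,4.6,4.6,4.6,4.6,4.6,4.6,4.6]}' >/dev/null
python3 tgt.py
python3 -m handwheel '{"xyz":[[0,0,0.1],[0,0,0.2],[0,0,0.2],[0,0,0.2],[0,0,0.2],[0,0,0.2],[0,0,0.2],[0,0,0.2],[0,0,0.2],[0,0,0.2]],"angular":[[0,0,0],[0,0,0],[0,0,0],[0,0,0],[0,0,0],[0,0,0],[0,0,0],[0,0,0],[0,0,0],[0,0,0]],"fingers":[4.6,4.6,4.6,4.6,4.6,4.6,4.6,4.6,4.6,4.6]}' >/dev/null
python3 tgt.py
```

```text
t 9.3 case [ 1.000e-01 -1.069e+02  9.550e+01] F case [0.5 0.3 0.2] grip 0.534
t 10.3 case [ 1.000e-01 -1.069e+02  9.350e+01] F case [0.3 0.8 0.1] grip 0.54
```

Run:
```python
from workcell import env
import cv2,numpy as np
s=env.state();print(s["wrist_force"].round(1),s["torque"].round(2),s["joint_torque"].round(1))
r=lambda i,y,x,n,m:cv2.resize(i[y:y+n,x:x+n],(m,m),interpolation=cv2.INTER_CUBIC)
sc,sd,wr=env.camera("scene"),env.camera("side"),env.camera("wrist")
cv2.imwrite("pics/e_full.png",np.hstack([sc,sd,wr])[:,:,::-1])
o=np.hstack([r(sd,235,245,80,400),r(sc,240,160,90,400)])
cv2.imwrite("pics/e.png",cv2.convertScaleAbs(o[:,:,::-1],alpha=1.6,beta=15))
```

```text
[0.1 0.9 0.1] [0.   0.03 0.  ] [ -0.  -48.5 -33.4  -0.    0.    0. ]
```

View pics/e.png

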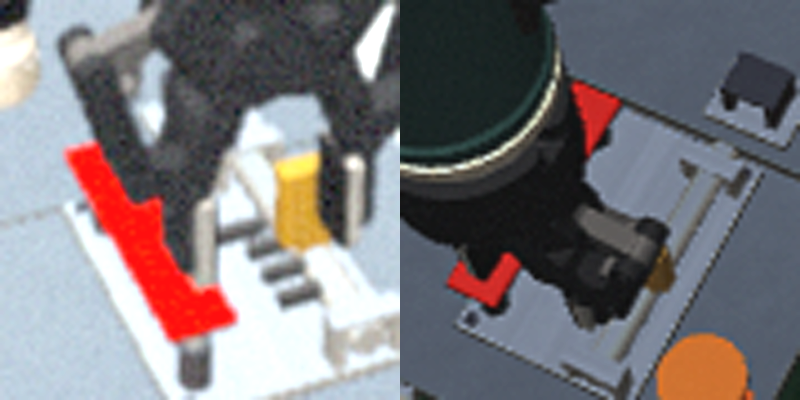

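Run:
```python
from fit import *
p=[584,-31.5,.2806]
for z in(98,104,110,116):
  W=w(p,np.array([[-23,-119.5,z],[-23,-97.5,z],[-37,-119.5,z],[23,-119.5,z]],float))
  print(z,((proj("side",W)-[245,235])*5).round().tolist())
print(((proj("side",w(p,np.array([[-17,-125,110],[-43,-125,110],[-17,-15,110],[-43,-15,110.]])))-[245,235])*5).round().tolist())
```

```text
98 [[221.0, 335.0], [197.0, 295.0], [183.0, 347.0], [343.0, 300.0]]
104 [[221.0, 322.0], [197.0, 282.0], [182.0, 333.0], [344.0, 286.0]]
110 [[221.0, 309.0], [196.0, 268.0], [182.0, 320.0], [344.0, 273.0]]
116 [[221.0, 295.0], [196.0, 255.0], [182.0, 306.0], [345.0, 260.0]]
[[244.0, 314.0], [171.0, 335.0], [130.0, 131.0], [65.0, 148.0]]
```

```bash
python3 -m handwheel '{"xyz":[[0,0,0.1],[0,0,0.2],[0,0,0.3],[0,0,0.4],[0,0,0.5],[0,0,0.5],[0,0,0.5],[0,0,0.5],[0,0,0.5],[0,0,0.5]],"angular":[[0,0,0],[0,0,0],[0,0,0],[0,0,0],[0,0,0],[0,0,0],[0,0,0],[0,0,0],[0,0,0],[0,0,0]],"fingers":[4.6,4.6,4.6,4.6,4.6,4.6,4.6,4.6,4.6,4.6]}' >/dev/null
python3 tgt.py
```

```text
t 11.45 case [ 1.00e-01 -1.07e+02  8.86e+01] F case [ 0.2 -0.5 -0.1] grip 0.54
```

```bash
python3 -m handwheel '{"xyz":[[0,0,0.1],[0,0,0.2],[0,0,0.3],[0,0,0.4],[0,0,0.4],[0,0,0.4],[0,0,0.4],[0,0,0.4],[0,0,0.4],[0,0,0.4]],"angular":[[0,0,0],[0,0,0],[0,0,0],[0,0,0],[0,0,0],[0,0,0],[0,0,0],[0,0,0],[0,0,0],[0,0,0]],"fingers":[4.6,4.6,4.6,4.6,4.6,4.6,4.6,4.6,4.6,4.6]}' >/dev/null
python3 tgt.py
python3 - <<'E'
from workcell import env
import cv2,numpy as np
r=lambda i,y,x,n,m:cv2.resize(i[y:y+n,x:x+n],(m,m),interpolation=cv2.INTER_CUBIC)
sd,wr=env.camera("side"),env.camera("wrist")
o=np.hstack([r(sd,235,245,80,400),r(wr,180,180,160,400)])
cv2.imwrite("pics/f.png",cv2.convertScaleAbs(o[:,:,::-1],alpha=1.6,beta=15))
E
```

```text
t 12.45 case [ 1.000e-01 -1.069e+02  8.460e+01] F case [-0.8  1.2  3.1] grip 0.536
```

View pics/f.png

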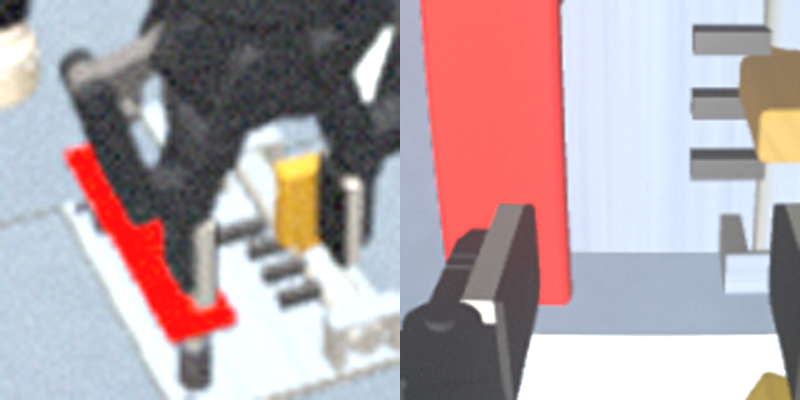

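```bash
python3 -m handwheel '{"xyz":[[0,0,0.15],[0,0,0.3],[0,0,0.45],[0,0,0.6],[0,0,0.75],[0,0,0.9],[0,0,0.9],[0,0,0.9],[0,0,0.9],[0,0,0.9]],"angular":[[0,0,0],[0,0,0],[0,0,0],[0,0,0],[0,0,0],[0,0,0],[0,0,0],[0,0,0],[0,0,0],[0,0,0]],"fingers":[4.6,4.6,4.6,4.6,4.6,4.6,4.6,4.6,4.6,4.6]}' >/dev/null
python3 tgt.py
```

```text
t 13.55 case [   0.2 -106.9   75.8] F case [-1.9  2.   6.3] grip 0.54
```

```bash
python3 -m handwheel '{"xyz":[[0.3,0,0],[0.6,0,0],[0.9,0,0],[1.2,0,0],[1.5,0,0],[1.8,0,0],[2.1,0,0],[2.4,0,0],[2.7,0,0],[3,0,0]],"angular":[[0,0,0],[0,0,0],[0,0,0],[0,0,0],[0,0,0],[0,0,0],[0,0,0],[0,0,0],[0,0,0],[0,0,0]],"fingers":[4.6,4.6,4.6,4.6,4.6,4.6,4.6,4.6,4.6,4.6]}' >/dev/null
python3 tgt.py;  python3 - <<'E'
from workcell import env
import cv2,numpy as np
r=lambda i,y,x,n,m:cv2.resize(i[y:y+n,x:x+n],(m,m),interpolation=cv2.INTER_CUBIC)
sd,wr=env.camera("side"),env.camera("wrist")
o=np.hstack([r(sd,225,245,100,400),r(wr,60,150,280,400)])
cv2.imwrite("pics/g.png",cv2.convertScaleAbs(o[:,:,::-1],alpha=1.6,beta=15))
E
```

```text
t 14.55 case [  1.8 -80.1  77. ] F case [-0.3 -5.4  5. ] grip 0.537
```

View pics/g.png

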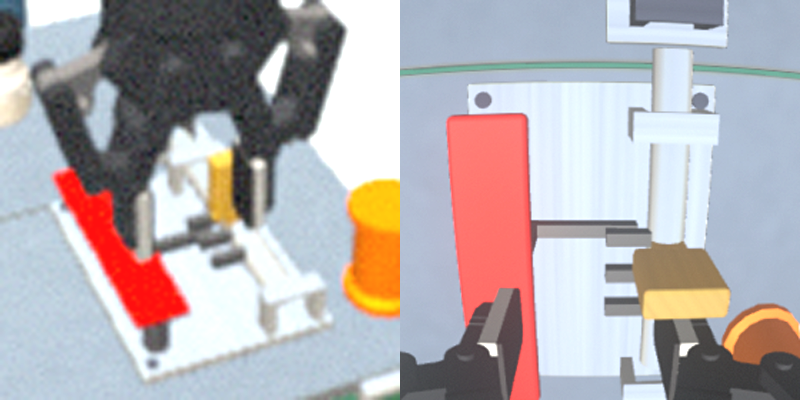

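```bash
python3 -m handwheel '{"xyz":[[0,0,0.1],[0,0,0.15],[0.3,0,0.15],[0.6,0,0.15],[0.9,0,0.15],[1.2,0,0.15],[1.5,0,0.15],[1.8,0,0.15],[2.1,0,0.15],[2.4,0,0.15]],"angular":[[0,0,0],[0,0,0],[0,0,0],[0,0,0],[0,0,0],[0,0,0],[0,0,0],[0,0,0],[0,0,0],[0,0,0]],"fingers":[4.6,4.6,4.6,4.6,4.6,4.6,4.6,4.6,4.6,4.6]}' >/dev/null
python3 tgt.py 0 -45 74.5
```

```text
t 15.65 case [  1.9 -56.1  75.7] F case [-1.3 -7.   6.6] grip 0.537
shift [ 1.12 -0.19  0.12] turn [0.24 0.33 0.12]
```

```bash
python3 -m handwheel '{"xyz":[[0.2,0,0],[0.4,0,0],[0.6,0,0],[0.8,0,0],[1.0,0,0],[1.1,0,0],[1.2,0,0],[1.2,0,0],[1.2,0,0],[1.2,0,0]],"angular":[[0,0,0],[0,0,0],[0,0,0],[0,0,0],[0,0,0],[0,0,0],[0,0,0],[0,0,0],[0,0,0],[0,0,0]],"fingers":[4.6,4.6,4.6,4.6,4.6,4.6,4.6,4.6,4.6,4.6]}' >/dev/null
python3 tgt.py
```

```text
t 16.65 case [  1.9 -43.9  75.7] F case [-0.2 -5.7  6.1] grip 0.544
```

```bash
python3 -m handwheel '{"xyz":[[0.1,0,0],[0.2,0,0],[0.3,0,0],[0.4,0,0],[0.4,0,0],[0.4,0,0],[0.4,0,0],[0.4,0,0],[0.4,0,0],[0.4,0,0]],"angular":[[0,0,0],[0,0,0],[0,0,0],[0,0,0],[0,0,0],[0,0,0],[0,0,0],[0,0,0],[0,0,0],[0,0,0]],"fingers":[4.6,4.6,4.6,4.6,4.6,4.6,4.6,4.6,4.6,4.6]}' >/dev/null
python3 tgt.py
```

```text
t 17.65 case [  1.9 -43.6  75.8] F case [ -1.6 -16.2   3.8] grip 0.539
```

Run:
```python
from workcell import env
import cv2,numpy as np
r=lambda i,y,x,n,m:cv2.resize(i[y:y+n,x:x+n],(m,m),interpolation=cv2.INTER_CUBIC)
sd,wr=env.camera("side"),env.camera("wrist")
o=np.hstack([r(sd,225,245,100,400),r(wr,60,150,280,400)])
cv2.imwrite("pics/i.png",cv2.convertScaleAbs(o[:,:,::-1],alpha=1.6,beta=15))
```

```text
(no output)
```

View pics/i.png

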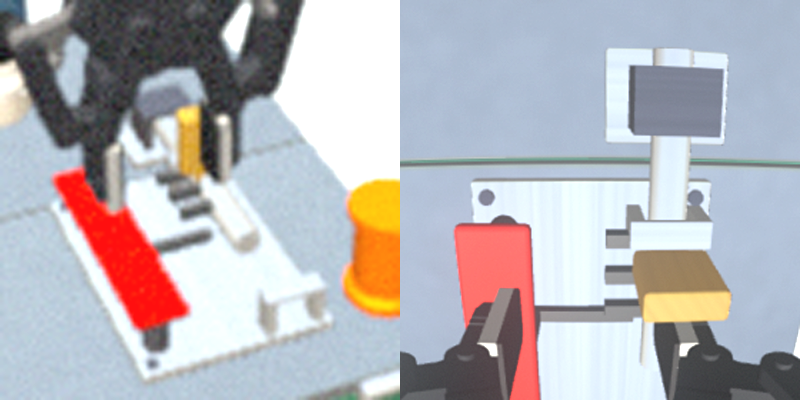

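```bash
python3 -m handwheel '{"xyz":[[-0.2,0,0],[-0.5,0,0],[-0.7,0,-0.3],[-0.8,0,-0.8],[-0.8,0,-1.4],[-0.8,0,-2.2],[-0.8,0,-3.5],[-0.8,0,-5],[-0.8,0,-7],[-0.8,0,-9]],"angular":[[0,0,0],[0,0,0],[0,0,0],[0,0,0],[0,0,0],[0,0,0],[0,0,0],[0,0,0],[0,0,0],[0,0,0]],"fingers":[4.6,4.6,4.6,4.6,4.6,4.6,4.6,4.6,4.6,4.6]}' >/dev/null
python3 tgt.py
python3 -m handwheel '{"xyz":[[-1,0,-1],[-2,0,-2],[-3,0,-3],[-4,0,-4],[-5,0,-4],[-6,0,-4],[-7,0,-4],[-7,0,-4],[-7,0,-4],[-7,0,-4]],"angular":[[0,0,0],[0,0,0],[0,0,0],[0,0,0],[0,0,0],[0,0,0],[0,0,0],[0,0,0],[0,0,0],[0,0,0]],"fingers":[4.6,4.6,4.6,4.6,4.6,4.6,4.6,4.6,4.6,4.6]}' >/dev/null
python3 tgt.py
python3 - <<'E'
from workcell import env
import cv2,numpy as np
r=lambda i,y,x,n,m:cv2.resize(i[y:y+n,x:x+n],(m,m),interpolation=cv2.INTER_CUBIC)
sd,wr=env.camera("side"),env.camera("wrist")
o=np.hstack([r(sd,200,210,160,400),r(wr,0,80,400,400)])
cv2.imwrite("pics/j.png",cv2.convertScaleAbs(o[:,:,::-1],alpha=1.6,beta=15))
E
```

```text
t 18.75 case [-1.000e-01 -4.500e+01  1.655e+02] F case [ 0.1 -0.7  1.3] grip 0.535
t 19.75 case [-1.000e-01 -1.145e+02  2.035e+02] F case [-0.4 -0.2  0.7] grip 0.541
```

View pics/j.png

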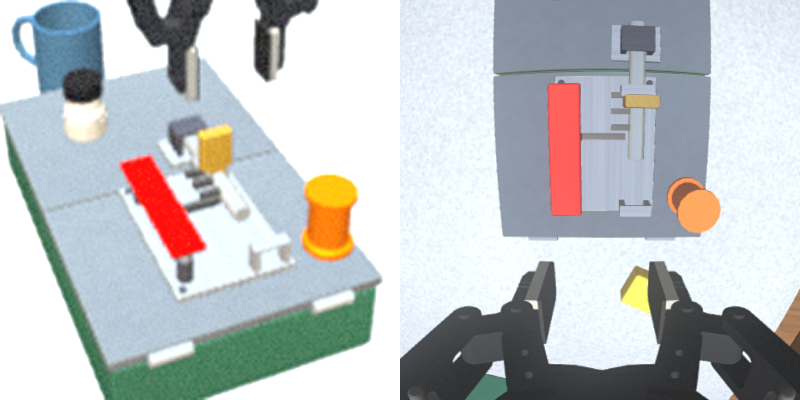

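The bolt is home through the keeper, the catch is up behind the lugs, the hand is clear and the bystanders have not moved.

```bash
python3 -c "
from workcell import env
print(env.job_done())"
```

```text
the job is handed in; nothing more can be done
None
```

The case is bolted: with the catch held down I pushed the bolt to its stop in the keeper. The last picture shows the catch back up behind the lugs, the hand clear and the bystanders in place. I handed the job in at about 20 s; the hand-in gave no verdict.

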